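# Clamp a window profile in the router fixture

## Robot

A 7-joint arm with a two-finger parallel gripper is mounted at the origin on the work surface. World frame = base frame: x ahead of the robot, y to its left, z up, the work surface at z = 0. Lengths are in m, angles in rad, forces in N, time in s.
With the tool pointing down it reaches from about 0.35 to 0.775 m from the base axis. Payload 3.1 kg.
Tool frame: the origin (TCP) lies at the very end of the fingers, on their centre line; the grasp point (between the pads) lies 19 mm behind it (pinch_z is the z of the grasp point in the tool frame, in m); z points along the fingers, y is the direction in which the jaws open and shut (so a half turn about z gives the same grasp; the last joint's range is limited). The gripper opens to 85 mm and grips with 20 to 120 N. Pads are 22 mm wide; open, the fingers measure 114 mm over their backs; the gripper's body (76 mm by 85 mm) begins 54 mm behind the grasp point. The pads swing forward as they close: fully open they stand 13 mm farther back than shut.
Start: joints at [-1.248, 0.311, 0.014, 1.512, -0.004, 1.319, -0.027], TCP at [0.196, 0.514, 0.231] pointing down, gripper open.
Joint ranges: [-2.7, 2.7], [-0.3, 1.91], [-1.27, 1.3], [0.12, 2.57], [-1.44, 4.58], [0.2, 2.03], [-3.05, 3.05]. Speed limits (rad/s): [2.79, 2.79, 3.14, 3.14, 3.14, 3.14, 3.14].

## Interface

Orientations are given as a unit quaternion [w, x, y, z].
In Python, from plant import sense, capture, calibration, hand_in, cut_out, tip_of, pinch_z gives the robot as it stands.
- The arm moves only by the tool arm_command, never from a script. Its argument "increments" is a list of rows, each a list of 4 numbers: the shift along the world's x, y, z in mm, then the turn about the world's z in rad. In form: [[x, y, z, roll], ...]. A call has 1 to 20 rows; each row shifts and turns the pose as measured when the row begins; what a row does not reach is not made up. A row lasts 1/8 s, in which the tool goes at most 62.5 mm and 10.7 degrees, less where a joint would pass 70% of its speed; a pose out of reach is approached as far as the arm can. A call is refused whole if a number of a shift passes 62.5 or a number of a turn 0.188, either way. A call with a gripper value outside its range is refused whole. "gripper" is the finger opening in mm, from 0 to 85.4, set as the call begins (left out, the last holds). The fingers move at their own pace and stop on an object; the grip force is fixed at half the most. Time passes only in rows, so rows that do not move let the fingers close. It gives the time, the measured TCP pose, the force and the opening at its end, in the units of the state.
- sense(): the state, without advancing time (a new reading comes with each control period).
- capture(name): name is "side" or "top"; returns the picture (400x640x3 uint8, red, green, blue); there is no depth.
- calibration(name): a dict with "mtx" (3x3 intrinsics, pixels), "extrinsics" (4x4, takes a point from camera to world coordinates). Camera axes: x right, y down, z forward; pixel columns grow to the right and rows downward; lengths in m; the calibration is good to about 2 mm. A picture is of the moment at which its call begins. calibration takes no time and is no camera call.
- hand_in(): hands the job in, once; it reports no verdict.
Trained networks look in the newest picture that a camera, given by its name, has taken for a name from the list of things; names that differ only in an ending like _2 or _b are one class to them, and where a whole thing is asked for, a point or a joint stands for the part that bears it (a point fixed in the world has none). Each returns a list of dicts, best first, with "p" (0 to 1); they miss things now and then, are a little off and sometimes report something else, mostly with a low value. They report only what shows in the picture. A call takes as long as a camera call.
- cut_out(camera, label): "pixels" (400x640 bool, what is visible of it).
- tip_of(camera, label): "position" ([x, y, z] in m, in world coordinates, good to about 4 mm: a listed point, or the origin of a listed thing).
The state is a dict: "time_s": time; "qpos": joint angles; "qd": joint speeds; "joint_efforts": joint torques, N m; "ee_pos": TCP position; "ee_rot": TCP orientation; "contact_force": force on the tool from outside, world axes, zero at the start; "torque": the same for the moment, N m; "gripper_width": finger opening in m.
Only numpy, scipy, OpenCV 4.12 (cv2) and the standard library are available. Lean on these libraries where they do the work, as an engineer would, in place of code of your own. Each camera call takes 0.05 s, during which the arm holds its last target. There are 200 camera calls.

## Task

Slide the aluminium profile along its channel until its end touches the steel end stop, then screw the clamp bolt down clockwise by its upright red lever until it is snug, and only then fold the lever down fully closed. Leave the tools and other things on the bench where they are.

Things in the scene. Friction and masses are not known exactly. Their poses are not given: they have to be found in the camera images.
- fixture: Blue fixture fixed to the table: base plate 340 mm along its y, 24 mm thick, reaching 80 mm to -x and 155 mm to +x (far ledge). Origin: on the table under the channel's middle; z up, y along the channel towards the end stop. The channel (43 mm wide, floor 24 mm above the table) lies at x = 0 between two guide strips 12 mm wide, tops 38 mm above the table.
- clamp_axis (a point): Where the upright clamp screw enters the top of the grey bridge: 97 mm above the table, at fixture x = 0, y = +35 mm. The bridge (132 mm along fixture x, 50 mm along y, this point its top centre) spans the channel; its beam is 20 mm thick.
- stop_face (a point): Centre of the face of the steel end stop which the profile must touch, 39 mm above the table, at fixture y = +125 mm; axes as the fixture's, the profile comes from -y. Stop: 60 mm wide, 22 mm thick, top 60 mm above the table, with a yellow line on its top edge.
- profile_mid (a point): Centre (half-way up) of the loose aluminium profile: box section 40 mm wide, 30 mm high, 180 mm long along its own y, which points to the stop; 0.2 to 0.4 kg. It lies in the channel, under the bridge, starting 25 to 65 mm short of the stop. Its tail end, 90 mm back from here, is free to be pushed; it stands 16 mm above the guide strips.
- profile_nose (a point): Middle of the profile's end face nearest the stop (90 mm from its centre along its y).
- lever_hinge (a point): Hinge of the red lever, on the screw's vertical axis, 125 to 128 mm above the table (sinks 1.25 mm per radian of screwing). It turns with the screw: z up, y along the hinge pin, +x the way the lever folds down. The steel fork round it is 45 mm wide, reaching 9 mm above it.
- lever_tip (a point): Middle of the free end of the red lever, 88 mm from the hinge. The lever is a flat blade, when upright 12 mm thick along the hinge point's x and 28 mm wide along its y; it starts nearly upright, tip about 215 mm above the table, and can be pinched across its thickness from above to turn the screw.
- clamp_screw (a joint): Screw angle, rad: grows clockwise seen from above, as it goes in. Snug, at its stop with the pad pressing on the profile, at 2.6; starts at 0 to 1.2, so it may need two grasps. Turning takes about 0.1 N m; it stays where it is left. When snug the lever folds towards the fixture's -y.
- clamp_lever (a joint): Fold angle of the lever, rad: 0 upright, grows as it folds, 1.55 fully closed (lying level, at its stop). Starts within 0.08 of upright. Stays where it is left; folding takes about 0.13 N m (2 N near the tip).
- offcut: White box-section offcut, 30 x 100 x 24 mm, lying on the fixture's far ledge (bystander); to be left where it is.
- spanner: Steel spanner, 180 mm, lying on the table to the right (bystander); to be left where it is.
- brush: Bench brush, 190 mm, lying on the table to the left (bystander); to be left where it is.
- driver: Screwdriver, 190 mm, lying crosswise on the table between robot and fixture (bystander); to be left where it is.
- oil: Yellow oil bottle with red cap, 60 mm diameter, 160 mm tall, standing at one side of the table (bystander); to be left where it is.
- tin: Blue-banded tin, 74 mm diameter, 110 mm tall, standing at one side of the table (bystander); to be left where it is.
- mallet: Hammer, 220 mm, lying on the table to the right (bystander); to be left where it is.

How it is judged:
On the way, in this order (a step that is already met when the one before it is completed fails the run):
1. the profile's end touches the end stop (gap under 3 mm) before the clamp is snug (y of profile_nose in the frame of stop_face above -0.003 m and z of profile_nose in the frame of stop_face below 0.004 m and distance between profile_nose and stop_face below 0.006 m and value of joint clamp_screw below 2.3 rad), for 0.2 s.
2. the clamp screw is snug (within 0.15 rad of its stop) while the lever is still open (under 0.8 rad) (value of joint clamp_screw above 2.45 rad and value of joint clamp_lever below 0.8 rad), for 0.2 s.
3. the lever is folded closed (within 0.15 rad of its stop) (value of joint clamp_lever above 1.4 rad), for 0.2 s.
At the end, for the whole second after the job is handed in: The profile rests in its channel with its end within 3 mm of the end stop, the clamp screw is within 0.15 rad of its stop (2.45 or more), and the lever is within 0.15 rad of fully closed (1.4 or more) (y of profile_nose in the frame of stop_face above -0.003 m and z of profile_nose in the frame of stop_face below 0.004 m and distance between profile_nose and stop_face below 0.006 m and value of joint clamp_screw above 2.45 rad and value of joint clamp_lever above 1.4 rad and linear speed of profile below 0.01 m/s); the robot touches nothing.
It fails at once if another thing on the bench (offcut, spanner, brush, screwdriver, oil bottle, tin or hammer) is moved by more than 30 mm (distance of any of offcut, spanner, brush, driver, oil, tin, mallet from where it was at the start of the episode above 0.03 m).
It also fails if it takes over 70 s, if anything falls off the work surface, if the arm or the gripper's body presses on something with over 40 N, if the wrist force passes 120 N, or if a joint passes its speed limit or range.

## Working session

There is one attempt and no reset: what is moved stays moved. The work goes in short steps, Python scripts to look and compute and a tool call to move; the robot and the scene stay as the last step left them, time stands still between calls to the robot, and variables do not carry over. Pictures are saved under pics/ and viewed, about 8 in all and at most 12, crops included, and the job is handed in when it is done.

Besides the shell and the picture viewer there is one more tool, called as name(argument=value, ...) on one line, values as JSON. arm_command: Moves the arm, as the interface text tells. Its arguments: {"type":"object","properties":{"increments":{"type":"array"},"gripper":{"type":"number"}},"required":["increments"]}

```bash
mkdir -p pics; ls
python3 - <<'E'
from plant import *
import cv2,numpy as np
for c in ("side","top"):
    im=capture(c); cv2.imwrite(f"pics/{c}0.png",im[:,:,::-1])
    for l in ("fixture","clamp_axis","stop_face","profile_mid","profile_nose","lever_hinge","lever_tip","offcut","oil","tin","driver","mallet","spanner","brush"):
        print(c,l,[(round(d["p"],2),np.round(d["position"],3).tolist()) for d in tip_of(c,l)[:2]])
s=sense();print(s["time_s"],s["ee_pos"],s["ee_rot"],s["gripper_width"],pinch_z)
for c in ("side","top"): print(np.round(calibration(c)["extrinsics"],3).tolist())
E
```

```text
pics
side fixture [(0.82, [0.605, -0.03, -0.002]), (0.36, [0.461, -0.446, -0.001])]
side clamp_axis [(0.6, [0.608, 0.006, 0.099])]
side stop_face [(0.63, [0.625, 0.095, 0.043]), (0.59, [0.61, 0.01, 0.212])]
side profile_mid [(0.56, [0.6, -0.041, 0.041])]
side profile_nose [(0.73, [0.617, 0.042, 0.038])]
side lever_hinge [(0.83, [0.609, 0.006, 0.127])]
side lever_tip [(0.74, [0.614, 0.01, 0.215])]
side offcut [(0.92, [0.714, -0.076, 0.021])]
side oil [(0.81, [0.631, 0.43, -0.002])]
side tin [(0.95, [0.655, -0.389, -0.001])]
side driver [(0.76, [0.367, -0.05, 0.001])]
side mallet [(0.94, [0.342, -0.358, -0.002]), (0.35, [0.655, -0.391, -0.002])]
side spanner [(0.55, [0.463, -0.45, -0.002])]
side brush [(0.82, [0.47, 0.443, -0.0])]
top fixture [(0.6, [0.603, -0.034, -0.006])]
top clamp_axis [(0.93, [0.613, 0.01, 0.098]), (0.58, [0.364, -0.045, -0.001])]
top stop_face [(0.93, [0.625, 0.09, 0.039])]
top profile_mid [(0.59, [0.601, -0.045, 0.042]), (0.46, [0.633, 0.425, -0.002])]
top profile_nose [(0.57, [0.618, 0.046, 0.042]), (0.44, [0.471, 0.448, -0.002])]
top lever_hinge [(0.64, [0.609, 0.001, 0.127]), (0.37, [0.611, 0.005, 0.099])]
top lever_tip [(0.54, [0.615, 0.01, 0.212])]
top offcut []
top oil [(0.96, [0.632, 0.426, -0.001])]
top tin [(0.8, [0.649, -0.393, -0.004])]
top driver [(0.6, [0.363, -0.047, -0.003]), (0.6, [0.616, 0.008, 0.212])]
top mallet [(0.8, [0.344, -0.356, 0.001])]
top spanner [(0.58, [0.46, -0.453, -0.002]), (0.17, [0.618, 0.045, 0.042])]
top brush [(0.9, [0.468, 0.448, 0.001])]
1.5 [0.19618572 0.51382415 0.23128113] [ 1.27666626e-05  1.81347671e-01  9.83419047e-01 -1.69466608e-05] 0.08514259784947427 -0.0187
[[-0.992, -0.078, 0.097, 0.424], [-0.123, 0.742, -0.659, 0.672], [-0.02, -0.666, -0.746, 0.889], [0.0, 0.0, 0.0, 1.0]]
[[0.024, -0.996, 0.091, 0.386], [-1.0, -0.026, -0.015, 0.02], [0.017, -0.091, -0.996, 1.525], [0.0, 0.0, 0.0, 1.0]]
```

Run:
```python
import cv2,numpy as np
from plant import *
a=cv2.imread("pics/side0.png");b=cv2.imread("pics/top0.png")
def pr(c,p):
    k=calibration(c);q=np.linalg.inv(k["extrinsics"])@np.r_[p,1];u=np.array(k["mtx"])@q[:3];return u[:2]/u[2]
def crop(im,c,p,h):
    u,v=pr(c,p).astype(int);x0=max(u-h,0);y0=max(v-h,0);print(c,x0,y0);return cv2.resize(im[y0:y0+2*h,x0:x0+2*h],(400,400),interpolation=cv2.INTER_CUBIC)
A=crop(a,"side",[.61,0,.1],100);B=crop(b,"top",[.61,0,.05],60)
cv2.imwrite("pics/c0.png",np.hstack([A,B])) if A.shape==B.shape else print(A.shape,B.shape)
cv2.imwrite("pics/full.png",np.vstack([cv2.resize(a,(480,300)),cv2.resize(b,(480,300))]))
```

```text
side 182 101
top 258 108
```

View pics/full.png

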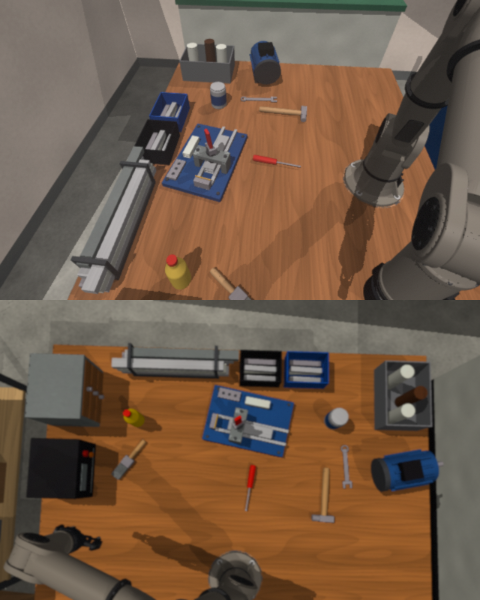

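View pics/c0.png

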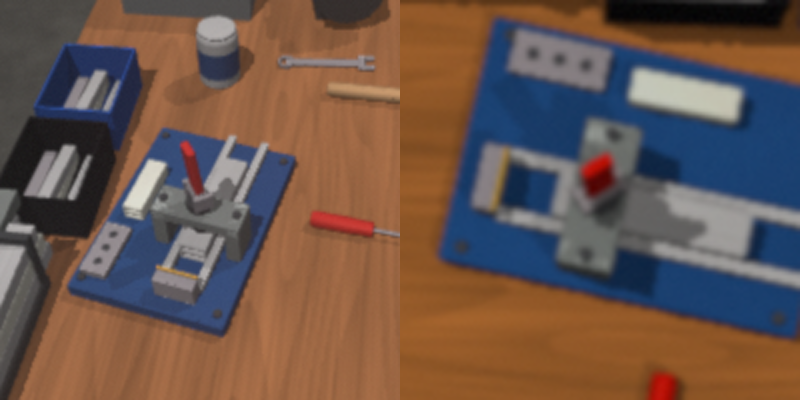

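The base is roughly level in view: the channel runs about 0.2 rad off world y, with the stop on the left. The profile nose is ~50 mm short of it, and the red lever is upright above the bridge. Next I'll fit the fixture yaw and the screw angle from the masks.

```bash
cat > h.py <<'E'
import cv2,numpy as np
from scipy.optimize import minimize
from plant import *
def cam(c):
    k=calibration(c);return np.array(k["mtx"]),np.linalg.inv(np.array(k["extrinsics"]))
CAM={c:cam(c) for c in("side","top")}
def proj(c,P):
    K,E=CAM[c];q=np.asarray(P)@E[:3,:3].T+E[:3,3];u=q@K.T;return u[:,:2]/u[:,2:]
def boxm(c,P,S=8):
    m=np.zeros((400,640),np.uint8);h=cv2.convexHull((proj(c,P)*256).round().astype(np.int32))
    cv2.fillConvexPoly(m,h,1,shift=8);return m>0
def box(lo,hi): return np.array([[x,y,z] for x in(lo[0],hi[0]) for y in(lo[1],hi[1]) for z in(lo[2],hi[2])])
def rz(a): return np.array([[np.cos(a),-np.sin(a),0],[np.sin(a),np.cos(a),0],[0,0,1]])
def ry(a): return np.array([[np.cos(a),0,np.sin(a)],[0,1,0],[-np.sin(a),0,np.cos(a)]])
def iou(a,b): return (a&b).sum()/max((a|b).sum(),1)
def red(c,im,box_):
    hsv=cv2.cvtColor(im,cv2.COLOR_RGB2HSV);m=((hsv[...,0]<6)|(hsv[...,0]>174))&(hsv[...,1]>150)&(hsv[...,2]>60)
    w=np.zeros_like(m);u,v=proj(c,[box_])[0].astype(int);w[v-30:v+30,u-30:u+30]=1;return m&w
E
python3 - <<'E'
from h import *
ims={c:capture(c) for c in("side","top")}
# base plate outline
fm={c:cut_out(c,"fixture") for c in ims}
best=[]
masks={}
for c in ims:
    im=ims[c];hsv=cv2.cvtColor(im,cv2.COLOR_RGB2HSV)
    f=fm[c][0]["pixels"];m=cv2.morphologyEx(f.astype(np.uint8),cv2.MORPH_CLOSE,np.ones((15,15)))>0
    masks[c]=m;print(c,fm[c][0]["p"],m.sum())
def cost(p):
    R=rz(p[2]);s=0
    for c in ims:
        P=box([-.08,-.17,0],[.155,.17,.024])@R.T+[p[0],p[1],0]
        hi=boxm(c,P);s+=iou(hi,masks[c])
    return -s
r=minimize(cost,[.604,-.032,-.19],method="Nelder-Mead",options=dict(initial_simplex=[[.604,-.032,-.19],[.612,-.032,-.19],[.604,-.024,-.19],[.604,-.032,-.14]]))
print("fixture",r.x.round(4),r.fun)
x,y,a=r.x;R=rz(a)
ax=R@[0,.035,0]+[x,y,0];print("axis",ax, "stop",R@[0,.125,0]+[x,y,0])
rm={c:red(c,ims[c],[.612,.005,.17]) for c in ims};print({c:rm[c].sum() for c in rm})
net={c:cut_out(c,"lever_tip") for c in ims}
for c in net: print(c,[(d["p"],d["pixels"].sum(),iou(d["pixels"],rm[c])) for d in net[c][:2]])
def lc(p,pr=0):
    hx,hy,th,t=p;s=0
    P=box([-.006,-.014,.0],[.006,.014,.088])@ry(t).T@rz(th).T+[hx,hy,.1265]
    for c in ims:
        s+=iou(boxm(c,P),rm[c])
    return -s
out=[]
for th in np.arange(-.5,1.1,.1):
    q=minimize(lc,[ax[0],ax[1],th,0],method="Nelder-Mead",options=dict(initial_simplex=[[ax[0],ax[1],th,0],[ax[0]+.004,ax[1],th,0],[ax[0],ax[1]+.004,th,0],[ax[0],ax[1],th+.1,0],[ax[0],ax[1],th,.06]]))
    out.append((q.fun,*q.x.round(4)))
out.sort();print(*out[:6],sep="\n")
print("s0=",2.6-(out[0][3]-a+np.pi/2))
pm=cut_out("top","profile_mid")
for l in("lever_tip","profile_nose","profile_mid","stop_face","lever_hinge"):
  for c in ims: print(l,c,[(round(d["p"],2),np.round(R.T@(np.array(d["position"])-[x,y,0]),3).tolist()) for d in tip_of(c,l)[:1]])
v=np.hstack([ims[c][int(proj(c,[ax+[0,0,.1]])[0][1])-50:][:100,int(proj(c,[ax+[0,0,.1]])[0][0])-50:][:,:100] for c in ims])
cv2.imwrite("pics/c1.png",cv2.resize(v[:,:,::-1],None,fx=4,fy=4))
E
```

```text
side 0.71 7442
top 0.74 8329
fixture [ 0.6039 -0.0302 -0.1876] -1.958635729035366
axis [0.61046803 0.00423156 0.        ] stop [0.62725087 0.09265291 0.        ]
{'side': np.int64(108), 'top': np.int64(78)}
side [(0.55, np.int64(150), np.float64(0.643312101910828))]
top []
(np.float64(-1.2279693486590038), np.float64(0.6149), np.float64(0.0069), np.float64(0.3321), np.float64(0.0055))
(np.float64(-1.1966463414634148), np.float64(0.614), np.float64(0.0064), np.float64(0.3763), np.float64(0.0229))
(np.float64(-1.1959671787709496), np.float64(0.6143), np.float64(0.0048), np.float64(0.3146), np.float64(0.0234))
(np.float64(-1.1941244239631337), np.float64(0.6135), np.float64(0.0099), np.float64(0.4538), np.float64(-0.002))
(np.float64(-1.1881784223247638), np.float64(0.6145), np.float64(0.0035), np.float64(0.3077), np.float64(0.0136))
(np.float64(-1.168843608498781), np.float64(0.6151), np.float64(0.0041), np.float64(0.1803), np.float64(-0.0053))
s0= 0.5095296593044729
lever_tip side [(0.61, [0.001, 0.042, 0.217])]
lever_tip top [(0.51, [0.002, 0.04, 0.214])]
profile_nose side [(0.87, [0.001, 0.072, 0.037])]
profile_nose top []
profile_mid side [(0.97, [-0.006, -0.012, 0.039])]
profile_mid top [(0.78, [0.001, -0.013, 0.043])]
stop_face side [(0.93, [0.001, 0.126, 0.044])]
stop_face top [(0.7, [0.002, -0.016, 0.042])]
lever_hinge side [(0.87, [0.001, 0.036, 0.126])]
lever_hinge top [(0.77, [-0.0, 0.036, 0.129])]
```

View pics/c1.png

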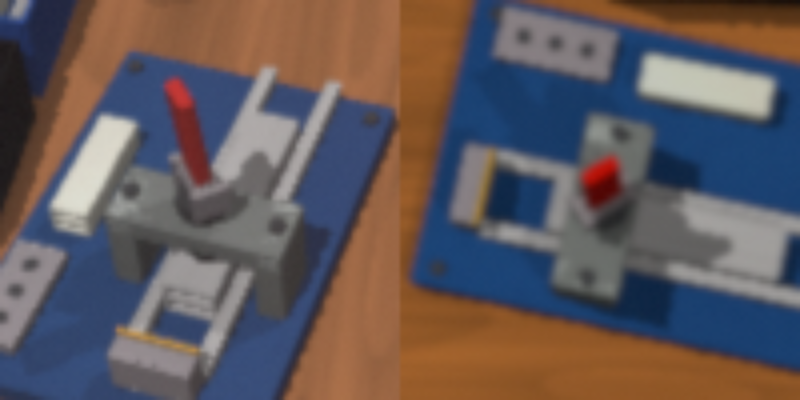

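The view agrees: stop at left with its yellow line, lever upright, blade's wide side tilted in plan. The fold direction is about 0.4 rad, so the screw angle is about 0.45. The profile tail is at fixture y ≈ -0.105. I'm moving behind the tail with the gripper closed and the jaws across the channel.

arm_command(increments=[[0,0,20,0],[24,-43,2,-0.087],[24,-43,0,-0.087],[24,-43,0,-0.087],[24,-43,0,-0.087],[24,-43,0,-0.087],[24,-43,0,-0.087],[24,-43,0,-0.087],[24,-43,0,-0.087],[24,-43,0,-0.087],[24,-43,0,-0.087],[24,-43,0,-0.087],[24,-43,0,-0.087],[24,-43,0,-0.087],[24,-43,0,-0.087],[24,-43,0,-0.087],[20,-43,0,-0.087],[0,0,0,0]], gripper=0)

```text
time_s: 4.6
ee_pos: [0.5839, -0.1957, 0.2557]
ee_rot: [0.005, 0.781, 0.624, 0.005]
contact_force: [0.4, 1.0, -0.3]
gripper_width: -0.0001
```

arm_command(increments=[[-11,2,-20,0.034],[0,0,-40,0],[0,0,-40,0],[0,0,-40,0],[0,0,-35,0],[0,0,-20,0],[0,0,-10,0],[0,0,0,0]])

```text
time_s: 5.6
ee_pos: [0.5739, -0.1817, 0.0466]
ee_rot: [0.003, 0.765, 0.644, 0.009]
contact_force: [0.1, -0.0, 0.1]
gripper_width: 0.0002
```

```bash
cat > fr.py <<'E'
from h import *
X,Y,A=.6039,-.0302,-.1876;R=rz(A);O=np.array([X,Y,0])
def st():
    s=sense();q=s["ee_rot"];print("t",round(s["time_s"],2),"world",np.round(s["ee_pos"],4),"fix",(R.T@(s["ee_pos"]-O)).round(4),"jaw",round(np.arctan2(q[2]**2-q[1]**2,2*q[1]*q[2]),3),"F",np.round(s["contact_force"],1),"w",round(s["gripper_width"],4),"q7",round(s["qpos"][6],2))
E
python3 -c "
from fr import *;st()"
```

```text
t 5.6 world [ 0.5739 -0.1817  0.0466] fix [-0.0012 -0.1544  0.0466] jaw -0.172 F [ 0.1 -0.   0.1] w 0.0002 q7 0.47
```

arm_command(increments=[[2,10,-3,0],[2,10,0,0],[2,10,0,0],[1.5,8,0,0],[1.5,8,0,0],[1.5,8,0,0],[1.5,8,0,0],[1.5,8,0,0],[0,0,0,0]])

```text
time_s: 6.72
ee_pos: [0.5907, -0.108, 0.0468]
ee_rot: [0.006, 0.765, 0.644, 0.011]
contact_force: [0.0, 1.3, 0.1]
gripper_width: 0.0003
```

```bash
python3 -c "
from fr import *;st()"
```

```text
t 6.72 world [ 0.5907 -0.108   0.0468] fix [ 0.0015 -0.0789  0.0468] jaw -0.171 F [0.  1.3 0.1] w 0.0003 q7 0.34
```

arm_command(increments=[[0.7,4,0,0],[0.7,4,0,0],[0.6,3,0,0],[0.6,3,0,0]])

```text
time_s: 7.22
ee_pos: [0.593, -0.0952, 0.0469]
ee_rot: [0.006, 0.766, 0.643, 0.01]
contact_force: [-0.2, -2.1, 0.3]
gripper_width: 0.0
```

```bash
python3 -c "
from fr import *;st()
for c in ims if 0 else ('side','top'):
  im=capture(c);u,v=proj(c,[O+R@[0,.06,.05]])[0].astype(int);cv2.imwrite('pics/p1%s.png'%c,cv2.resize(im[v-50:v+50,u-50:u+50,::-1],(400,400)))
  for l in ('profile_nose','profile_mid','stop_face'):print(c,l,[(round(d['p'],2),(R.T@(np.array(d['position'])-O)).round(3).tolist()) for d in tip_of(c,l)[:1]])
cv2.imwrite('pics/p1.png',np.hstack([cv2.imread('pics/p1side.png'),cv2.imread('pics/p1top.png')]))
"
```

```text
t 7.22 world [ 0.593  -0.0952  0.0469] fix [ 0.0014 -0.0659  0.0469] jaw -0.173 F [-0.2 -2.1  0.3] w 0.0 q7 0.32
side profile_nose [(0.86, [0.002, 0.123, 0.04])]
side profile_mid [(0.97, [-0.003, 0.034, 0.038])]
side stop_face [(0.92, [0.002, 0.124, 0.044])]
top profile_nose [(0.91, [-0.0, 0.123, 0.042])]
top profile_mid [(0.79, [0.002, 0.034, 0.038])]
top stop_face [(0.84, [0.001, 0.125, 0.041])]
```

View pics/p1.png

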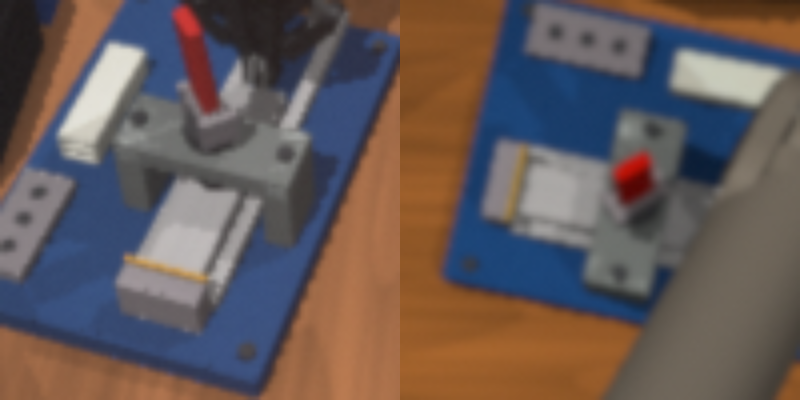

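Both views show the nose next to the stop (yellow line at about (165,268) on the left). I'll push on until a clear force shows firm contact.

arm_command(increments=[[0.6,3,0,0],[0.6,3,0,0],[0.6,3,0,0]])

```text
time_s: 8.0
ee_pos: [0.5929, -0.0946, 0.0471]
ee_rot: [0.01, 0.767, 0.641, 0.006]
contact_force: [-0.2, -5.0, 0.2]
gripper_width: 0.0
```

```bash
python3 -c "
from fr import *;st()"
```

```text
t 8.0 world [ 0.5929 -0.0946  0.0471] fix [ 0.0012 -0.0653  0.0471] jaw -0.179 F [-0.2 -5.   0.2] w 0.0 q7 0.3
```

arm_command(increments=[[1.5,8,0,0],[1.5,8,0,0],[0,0,0,0]])

```text
time_s: 8.38
ee_pos: [0.5919, -0.0952, 0.0475]
ee_rot: [0.017, 0.771, 0.637, -0.003]
contact_force: [-0.1, 0.2, -0.3]
gripper_width: -0.0002
```

arm_command(increments=[[-5,-29,0,0],[-5,-29,0,0],[0,0,50,0],[0,0,50,0],[0,0,50,0],[0,0,50,0],[0,0,35,0],[6,30,0,0.15],[6,30,0,0.15],[6,30,0,0.15],[6,30,0,0.15],[6,30,0,0],[0,10,0,0],[0,0,0,0]], gripper=85)

```text
time_s: 10.12
ee_pos: [0.6135, 0.034, 0.2918]
ee_rot: [0.007, 0.531, 0.847, 0.014]
contact_force: [-0.2, -0.2, 0.4]
gripper_width: 0.0852
```

```bash
python3 -c "
from fr import *;st()
c='side';im=capture(c)
for l in ('profile_nose','lever_tip','lever_hinge'):print(l,[(round(d['p'],2),np.round(d['position'],3).tolist(),(R.T@(np.array(d['position'])-O)).round(3).tolist()) for d in tip_of(c,l)[:1]])
"
```

```text
t 10.12 world [0.6135 0.034  0.2918] fix [-0.0025  0.0649  0.2918] jaw 0.451 F [-0.2 -0.2  0.4] w 0.0852 q7 0.56
profile_nose [(0.78, [0.625, 0.089, 0.037], [-0.001, 0.121, 0.037])]
lever_tip [(0.62, [0.611, 0.008, 0.215], [-0.0, 0.039, 0.215])]
lever_hinge [(0.78, [0.613, 0.003, 0.127], [0.003, 0.035, 0.127])]
```

arm_command(increments=[[-1.5,-20,0,0],[0,-7,0,0],[0,0,0,0],[0,0,-35,0],[0,0,-35,0],[0,0,-30,0],[0,0,-15,0],[0,0,0,0]])

```text
time_s: 11.32
ee_pos: [0.6124, -0.0028, 0.176]
ee_rot: [0.009, 0.536, 0.844, 0.014]
contact_force: [-0.5, -0.2, -0.2]
gripper_width: 0.0849
```

```bash
python3 -c "
from fr import *;st()
vs=[]
for c in ('side','top'):
  im=capture(c);u,v=proj(c,[[.611,.006,.18]])[0].astype(int);vs.append(cv2.resize(im[v-40:v+40,u-40:u+40,::-1],(400,400)))
cv2.imwrite('pics/g1.png',np.hstack(vs))
"
```

```text
t 11.32 world [ 0.6124 -0.0028  0.176 ] fix [0.0032 0.0285 0.176 ] jaw 0.439 F [-0.5 -0.2 -0.2] w 0.0849 q7 0.64
```

View pics/g1.png

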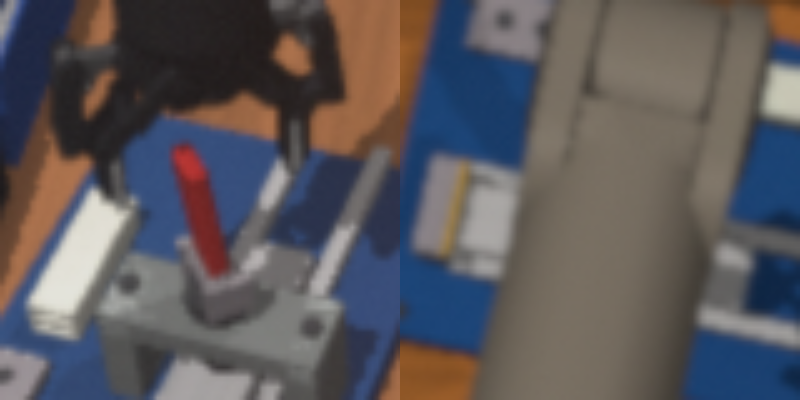

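The side view shows the fingertips at about (115,190) and (290,160), and the lever tip at (185,150) between them. The tool sits about 9 mm short in y, so I'll centre it and close.

arm_command(increments=[[-0.5,9,-3,0],[0,0,0,0]])

```text
time_s: 11.68
ee_pos: [0.6147, 0.007, 0.1771]
ee_rot: [0.013, 0.536, 0.844, 0.017]
contact_force: [0.9, 0.4, 1.3]
gripper_width: 0.0848
```

arm_command(increments=[[0,0,0,0],[0,0,0,0],[0,0,0,0],[0,0,0,0],[0,0,0,0],[0,0,0,0]], gripper=0)

```text
time_s: 12.42
ee_pos: [0.6098, 0.0044, 0.1778]
ee_rot: [0.009, 0.536, 0.844, 0.013]
contact_force: [0.7, 1.4, 0.5]
gripper_width: 0.0112
```

```bash
python3 -c "
from fr import *;st();s=sense();print(s['torque'],s['qpos'])
c='side';im=capture(c);u,v=proj(c,[[.611,.006,.18]])[0].astype(int);cv2.imwrite('pics/g2.png',cv2.resize(im[v-40:v+40,u-40:u+40,::-1],(400,400)))
"
```

```text
t 12.43 world [0.6098 0.0044 0.1778] fix [-0.0007  0.035   0.1778] jaw 0.439 F [0.7 1.4 0.5] w 0.0112 q7 0.63
[ 0.09391081 -0.29318628  0.10913565] [-0.41383285  0.48452676  0.56988737  1.47112029 -0.28486972  1.23796539
  0.62877301]
```

View pics/g2.png

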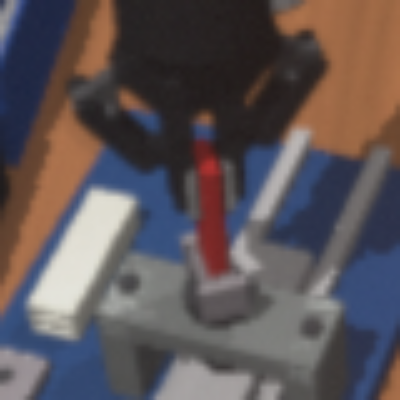

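The blade is pinched (11.2 mm), with the TCP on the axis and the jaw angle at 0.44. Snug should be at about -1.76, so I'll turn clockwise, sinking slightly.

arm_command(increments=[[0,0,0,-0.14],[0,0,-0.2,-0.14],[0,0,-0.2,-0.14],[0,0,-0.2,-0.14],[0,0,-0.2,-0.14],[0,0,-0.2,-0.14],[0,0,-0.2,-0.14],[0,0,-0.2,-0.14],[0,0,0,0]])

```text
time_s: 13.6
ee_pos: [0.61, 0.0054, 0.1764]
ee_rot: [0.015, 0.909, 0.416, 0.006]
contact_force: [-1.6, 0.1, 1.8]
gripper_width: 0.0111
```

```bash
python3 -c "
from fr import *;st();s=sense();print(s['torque'].round(2) if hasattr(s['torque'],'round') else s['torque'],np.round(s['qpos'],2))
"
```

```text
t 13.6 world [0.61   0.0054 0.1764] fix [-0.0006  0.0361  0.1764] jaw -0.713 F [-1.6  0.1  1.8] w 0.0111 q7 -0.44
[-0.05  0.45 -0.12] [-0.59  0.56  0.84  1.47 -0.4   1.27 -0.44]
```

arm_command(increments=[[0,0,-0.2,-0.14],[0,0,-0.2,-0.14],[0,0,-0.2,-0.14],[0,0,-0.2,-0.14],[0,0,-0.2,-0.14],[0,0,-0.2,-0.14],[0,0,0,0]])

```text
time_s: 14.48
ee_pos: [0.6107, 0.0057, 0.1753]
ee_rot: [0.015, 1.0, 0.006, -0.0]
contact_force: [-1.3, 0.7, 1.5]
gripper_width: 0.0114
```

```bash
python3 -c "
from fr import *;st();s=sense();print(np.round(s['torque'],2),np.round(s['qpos'],2))
"
```

```text
t 14.47 world [0.6107 0.0057 0.1753] fix [-0.      0.0365  0.1753] jaw -1.559 F [-1.3  0.7  1.5] w 0.0114 q7 -1.19
[ 0.01  0.44 -0.09] [-0.68  0.65  1.03  1.45 -0.53  1.35 -1.19]
```

arm_command(increments=[[0,0,-0.2,-0.1],[0,0,-0.2,-0.1],[0,0,0,-0.08],[0,0,0,0]])

```text
time_s: 14.98
ee_pos: [0.6107, 0.0059, 0.1754]
ee_rot: [0.015, 0.992, -0.125, -0.003]
contact_force: [-0.7, -2.1, 1.6]
gripper_width: 0.0113
```

```bash
python3 -c "
from fr import *;st();s=sense();print(np.round(s['torque'],2),np.round(s['qpos'],2))
"
```

```text
t 14.97 world [0.6107 0.0059 0.1754] fix [-0.      0.0368  0.1754] jaw -1.822 F [-0.7 -2.1  1.6] w 0.0113 q7 -1.42
[-0.27  0.55  1.42] [-0.7   0.68  1.09  1.44 -0.57  1.38 -1.42]
```

Turning torque jumped to 1.4 N m at a jaw angle of -1.82 (expected stop at -1.76), so the screw is at its stop. I'll release and go up.

arm_command(increments=[[0,0,0,0.05],[0,0,0,0],[0,0,0,0],[0,0,0,0],[0,0,25,0],[0,0,35,0],[0,0,15,0],[0,0,0,0]], gripper=85)

```text
time_s: 15.98
ee_pos: [0.6115, 0.0066, 0.2504]
ee_rot: [0.014, 0.995, -0.099, -0.001]
contact_force: [0.7, -0.7, 0.4]
gripper_width: 0.0853
```

```bash
python3 -c "
from fr import *;st();s=sense();print(np.round(s['torque'],2),np.round(s['qpos'],2))
c='side';im=capture(c);u,v=proj(c,[[.611,.006,.16]])[0].astype(int);cv2.imwrite('pics/g3.png',cv2.resize(im[v-45:v+45,u-45:u+45,::-1],(450,450)))
for l in ('profile_nose','lever_tip','lever_hinge'):print(l,[(round(d['p'],2),(R.T@(np.array(d['position'])-O)).round(3).tolist()) for d in tip_of(c,l)[:1]])
"
```

```text
t 15.97 world [0.6115 0.0066 0.2504] fix [0.0006 0.0376 0.2504] jaw -1.769 F [ 0.7 -0.7  0.4] w 0.0853 q7 -1.41
[-0.01 -0.08  0.04] [-0.69  0.63  1.11  1.31 -0.52  1.52 -1.41]
profile_nose [(0.76, [-0.002, 0.125, 0.037])]
lever_tip [(0.57, [-0.006, 0.037, 0.214])]
lever_hinge [(0.78, [0.001, 0.035, 0.124])]
```

View pics/g3.png

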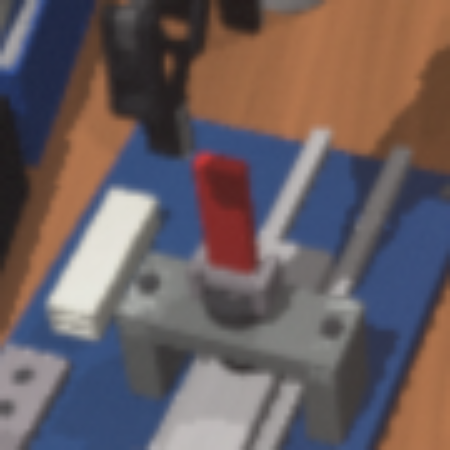

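The blade's wide side now lies across the channel, and the hinge is at 0.124 m, consistent with snug. Next: close the jaws, go to the stop side of the lever, and descend.

arm_command(increments=[[5,25,3,0],[4,25,0,0],[0,0,0,0],[0,0,0,0],[0,0,0,0],[0,0,-30,0],[0,0,-25,0],[0,0,-8,0],[0,0,0,0]], gripper=0)

```text
time_s: 17.3
ee_pos: [0.6169, 0.0504, 0.1841]
ee_rot: [0.016, 0.994, -0.105, -0.006]
contact_force: [-0.1, 0.5, 0.6]
gripper_width: 0.0001
```

```bash
python3 -c "
from fr import *;st();s=sense();print(np.round(s['qpos'],2))"
```

```text
t 17.3 world [0.6169 0.0504 0.1841] fix [-0.0023  0.0816  0.1841] jaw -1.781 F [-0.1  0.5  0.6] w 0.0001 q7 -1.46
[-0.75  0.69  1.08  1.39 -0.57  1.42 -1.46]
```

arm_command(increments=[[-2,-12,2,0],[-2,-12,1,0],[-2,-12,0,0],[-2,-12,-2,0],[-2,-12,-4,0],[-2,-10,-7,0],[0,0,0,0]])

```text
time_s: 18.18
ee_pos: [0.6047, -0.0255, 0.1767]
ee_rot: [0.015, 0.994, -0.105, -0.004]
contact_force: [1.3, 1.0, 0.0]
gripper_width: 0.0002
```

```bash
python3 -c "
from fr import *;st();s=sense();print(np.round(s['qpos'],2))
c='side';im=capture(c)
for l in ('profile_nose','lever_tip','lever_hinge'):print(l,[(round(d['p'],2),(R.T@(np.array(d['position'])-O)).round(3).tolist()) for d in tip_of(c,l)[:1]])"
```

```text
t 18.18 world [ 0.6047 -0.0255  0.1767] fix [-1.000e-04  4.800e-03  1.767e-01] jaw -1.782 F [1.3 1.  0. ] w 0.0002 q7 -1.33
[-0.66  0.67  1.09  1.45 -0.56  1.37 -1.33]
profile_nose [(0.68, [-0.002, 0.124, 0.036])]
lever_tip [(0.83, [-0.005, -0.025, 0.191])]
lever_hinge [(0.8, [-0.001, 0.032, 0.124])]
```

Lever tip at (y -25, z 191) puts the fold at about 0.75 rad. Continuing along the arc and pressing down.

arm_command(increments=[[-1.5,-8,-9,0],[-1.5,-8,-11,0],[-1,-6,-10,0],[-0.8,-4,-8,0],[-0.5,-3,-5,0],[0,0,-4,0],[0,0,-4,0]])

```text
time_s: 19.25
ee_pos: [0.6056, -0.0532, 0.1314]
ee_rot: [0.013, 0.995, -0.102, 0.003]
contact_force: [-3.1, 2.7, 19.3]
gripper_width: 0.0
```

```bash
python3 -c "
from fr import *;st();s=sense();print(np.round(s['qpos'],2))
c='side';im=capture(c)
for l in ('profile_nose','lever_tip','lever_hinge'):print(l,[(round(d['p'],2),(R.T@(np.array(d['position'])-O)).round(3).tolist()) for d in tip_of(c,l)[:1]])"
```

```text
t 19.25 world [ 0.6056 -0.0532  0.1314] fix [ 0.0059 -0.0223  0.1314] jaw -1.775 F [-3.1  2.7 19.3] w 0.0 q7 -1.25
[-0.6   0.7   1.06  1.53 -0.6   1.27 -1.25]
profile_nose [(0.61, [-0.0, 0.123, 0.04])]
lever_tip [(0.77, [0.001, -0.051, 0.125])]
lever_hinge [(0.56, [0.002, 0.038, 0.121])]
```

arm_command(increments=[[0,0,10,0],[0,0,40,0],[0,0,40,0],[-10,-40,40,0],[-10,-40,20,0],[-10,-50,0,0],[0,-50,0,0],[0,0,0,0]])

```text
time_s: 20.45
ee_pos: [0.5706, -0.2427, 0.2843]
ee_rot: [0.018, 0.995, -0.103, 0.001]
contact_force: [0.0, -0.2, 0.3]
gripper_width: -0.0001
```

```bash
python3 -c "
from fr import *;st();vs=[]
for c in ('side','top'):
  im=capture(c);u,v=proj(c,[O+R@[0,.04,.08]])[0].astype(int);vs.append(cv2.resize(im[v-50:v+50,u-50:u+50,::-1],(400,400)))
  for l in ('profile_nose','stop_face','lever_tip','lever_hinge'):print(c,l,[(round(d['p'],2),(R.T@(np.array(d['position'])-O)).round(3).tolist()) for d in tip_of(c,l)[:1]])
cv2.imwrite('pics/e.png',np.hstack(vs))"
```

```text
t 20.45 world [ 0.5706 -0.2427  0.2843] fix [ 0.0069 -0.215   0.2843] jaw -1.776 F [ 0.  -0.2  0.3] w -0.0001 q7 -1.03
side profile_nose [(0.92, [0.002, 0.122, 0.038])]
side stop_face [(0.92, [0.002, 0.126, 0.041])]
side lever_tip [(0.81, [0.004, -0.053, 0.125])]
side lever_hinge [(0.8, [0.001, 0.035, 0.126])]
top profile_nose [(0.77, [-0.002, 0.129, 0.041])]
top stop_face [(0.69, [0.002, 0.123, 0.04])]
top lever_tip [(0.8, [0.005, -0.053, 0.125])]
top lever_hinge [(0.67, [-0.003, 0.033, 0.124])]
```

View pics/e.png

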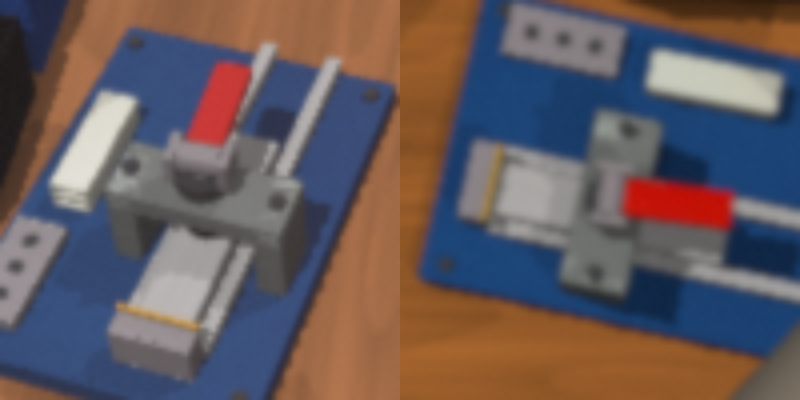

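The lever is level and the nose touches. But the lever looks turned about 0.05–0.1 rad from the channel, so I'll measure its heading against the channel.

```bash
python3 -c "
from fr import *
rm={}
for c in ('side','top'):
  im=capture(c);hsv=cv2.cvtColor(im,cv2.COLOR_RGB2HSV);m=((hsv[...,0]<8)|(hsv[...,0]>172))&(hsv[...,1]>150)&(hsv[...,2]>90)
  u,v=proj(c,[O+R@[0,-.015,.125]])[0].astype(int);w=np.zeros_like(m);w[v-25:v+25,u-25:u+25]=1;rm[c]=m&w
K,E=CAM['top']
def top2w(p,z):
  d=np.linalg.inv(E);r=d[:3,:3]@np.linalg.inv(K)@np.array([p[0],p[1],1]);o=d[:3,3];return o+r*(z-o[2])/r[2]
ys,xs=np.nonzero(rm['top']);pw=np.array([top2w((a,b),.13) for a,b in zip(xs,ys)]);f=(pw-O)@R
_,_,V=np.linalg.svd(f[:,:2]-f[:,:2].mean(0));print('top PCA dir fix',V[0],np.arctan(V[0][0]/V[0][1]),f.mean(0))
def lc(p):
  P=box([.012,-.014,-.006],[.088,.014,.006])@rz(p[2]).T@R.T+O+R@[p[0],p[1],.1245]
  return -sum(iou(boxm(c,P),rm[c]) for c in rm)
best=min((minimize(lc,[0,.035,-np.pi/2+d],method='Nelder-Mead',options=dict(initial_simplex=[[0,.035,-np.pi/2+d],[.003,.035,-np.pi/2+d],[0,.038,-np.pi/2+d],[0,.035,-np.pi/2+d+.05]])) for d in (-.05,0,.05,.1,.15)),key=lambda q:q.fun)
print(best.x, best.fun,'s=',2.6-(best.x[2]+np.pi/2))
"
```

```text
top PCA dir fix [ 0.07611422 -0.99709911] -0.07618790084967629 [ 0.00293181 -0.01209263  0.13      ]
[-0.00482722  0.03732055 -1.39656201] -1.5260565924142084 s= 2.425765685926624
```

The estimates for the screw are 2.43–2.52, too near the 2.45 limit; the folding push probably backed it off a little. I'll nudge the closed lever clockwise from its +x side against the stop.

arm_command(increments=[[18,33,0,0],[18,33,0,0],[18,33,0,0],[18,33,0,0],[18,33,0,0],[0,0,0,0],[0,0,-40,0],[0,0,-40,0],[0,0,-40,0],[0,0,-30,0],[0,0,-8,0],[0,0,0,0]])

```text
time_s: 22.55
ee_pos: [0.6639, -0.0702, 0.125]
ee_rot: [0.019, 0.995, -0.099, 0.005]
contact_force: [-0.8, 0.3, 0.1]
gripper_width: -0.0001
```

```bash
python3 -c "
from fr import *;st();print(np.round(sense()['qpos'],2))"
```

```text
t 22.55 world [ 0.6639 -0.0702  0.125 ] fix [ 0.0664 -0.0281  0.125 ] jaw -1.769 F [-0.8  0.3  0.1] w -0.0001 q7 -1.26
[-0.49  0.8   1.02  1.34 -0.65  1.33 -1.26]
```

arm_command(increments=[[-2,-10,-4,0],[-10,2,0,0],[-10,2,0,0],[-5,1,0,0],[-4,0.8,0,0],[-4,0.8,0,0]])

```text
time_s: 23.3
ee_pos: [0.6284, -0.0755, 0.1258]
ee_rot: [0.019, 0.995, -0.099, 0.008]
contact_force: [-0.3, 0.6, -0.3]
gripper_width: -0.0001
```

```bash
python3 -c "
from fr import *;st();print(np.round(sense()['torque'],2))"
```

```text
t 23.3 world [ 0.6284 -0.0755  0.1258] fix [ 0.0326 -0.04    0.1258] jaw -1.77 F [-0.3  0.6 -0.3] w -0.0001 q7 -1.22
[-0.01  0.05  0.04]
```

arm_command(increments=[[0,0,-7,0],[-3,0.6,-2,0],[-3,0.6,0,0],[-3,0.6,0,0],[-3,0.6,0,0]])

```text
time_s: 23.92
ee_pos: [0.6199, -0.0747, 0.1173]
ee_rot: [0.021, 0.995, -0.099, 0.013]
contact_force: [9.4, -2.4, -2.1]
gripper_width: 0.0001
```

```bash
python3 -c "
from fr import *;st();print(np.round(sense()['torque'],2))"
```

```text
t 23.93 world [ 0.6199 -0.0747  0.1173] fix [ 0.0241 -0.0408  0.1173] jaw -1.769 F [ 9.4 -2.4 -2.1] w 0.0001 q7 -1.21
[-0.39 -1.68  0.04]
```

The side force of 9.4 N is far above the ~1.5 N needed to turn, so the screw is at its stop. I'll back off and recheck.

arm_command(increments=[[-4,0.8,0,0],[10,-2,0,0],[25,-5,0,0],[15,-3,10,0],[0,0,50,0],[0,0,50,0],[0,0,50,0],[-20,-45,0,0],[-20,-45,0,0],[-20,-45,0,0],[-20,-45,0,0],[0,0,0,0]])

```text
time_s: 25.42
ee_pos: [0.5811, -0.2627, 0.2776]
ee_rot: [0.018, 0.995, -0.096, 0.005]
contact_force: [-1.1, 0.6, 0.3]
gripper_width: -0.0001
```

```bash
python3 -c "
from fr import *
st();rm={};vs=[]
for c in ('side','top'):
  im=capture(c);hsv=cv2.cvtColor(im,cv2.COLOR_RGB2HSV);m=((hsv[...,0]<8)|(hsv[...,0]>172))&(hsv[...,1]>150)&(hsv[...,2]>90)
  u,v=proj(c,[O+R@[0,-.015,.125]])[0].astype(int);w=np.zeros_like(m);w[v-25:v+25,u-25:u+25]=1;rm[c]=m&w
  vs.append(cv2.resize(im[v-60:v+60,u-60:u+60,::-1],(400,400)))
  for l in ('profile_nose','stop_face','lever_tip','offcut','oil','tin','driver','mallet','spanner','brush'):print(c,l,[(round(d['p'],2),np.round(d['position'],3).tolist(),(R.T@(np.array(d['position'])-O)).round(3).tolist()) for d in tip_of(c,l)[:1]])
K,E=CAM['top']
d=np.linalg.inv(E)
def t2w(p,z):
  r=d[:3,:3]@np.linalg.inv(K)@np.array([p[0],p[1],1]);o=d[:3,3];return o+r*(z-o[2])/r[2]
ys,xs=np.nonzero(rm['top']);f=(np.array([t2w(p,.13) for p in zip(xs,ys)])-O)@R
_,_,V=np.linalg.svd(f[:,:2]-f[:,:2].mean(0));print('PCA',np.arctan(V[0][0]/V[0][1]),f.mean(0))
cv2.imwrite('pics/e2.png',np.hstack(vs))"
```

```text
t 25.43 world [ 0.5811 -0.2627  0.2776] fix [ 0.021  -0.2327  0.2776] jaw -1.764 F [-1.1  0.6  0.3] w -0.0001 q7 -1.0
side profile_nose [(0.74, [0.627, 0.092, 0.037], [0.0, 0.124, 0.037])]
side stop_face [(0.75, [0.629, 0.095, 0.038], [0.002, 0.128, 0.038])]
side lever_tip [(0.6, [0.589, -0.08, 0.127], [-0.005, -0.052, 0.127])]
side offcut [(0.77, [0.714, -0.075, 0.022], [0.116, -0.023, 0.022])]
side oil [(0.82, [0.632, 0.43, 0.002], [-0.058, 0.457, 0.002])]
side tin [(0.97, [0.655, -0.393, -0.003], [0.118, -0.347, -0.003])]
side driver [(0.79, [0.364, -0.052, -0.002], [-0.232, -0.066, -0.002])]
side mallet [(0.69, [0.343, -0.355, 0.0], [-0.196, -0.368, 0.0])]
side spanner [(0.67, [0.46, -0.446, -0.001], [-0.064, -0.435, -0.001])]
side brush [(0.67, [0.472, 0.446, -0.002], [-0.219, 0.444, -0.002])]
top profile_nose [(0.86, [0.628, 0.095, 0.04], [-0.0, 0.127, 0.04])]
top stop_face [(0.93, [0.629, 0.089, 0.039], [0.002, 0.122, 0.039])]
top lever_tip []
top offcut [(0.93, [0.708, -0.072, 0.027], [0.11, -0.022, 0.027])]
top oil [(0.69, [0.632, 0.427, 0.002], [-0.058, 0.455, 0.002])]
top tin []
top driver []
top mallet [(0.97, [0.343, -0.358, 0.001], [-0.195, -0.371, 0.001])]
top spanner [(0.67, [0.461, -0.448, -0.002], [-0.063, -0.438, -0.002])]
top brush [(0.69, [0.468, 0.448, -0.0], [-0.223, 0.445, -0.0])]
PCA 0.028710459962190828 [-0.00122313 -0.01233969  0.13      ]
```

View pics/e2.png

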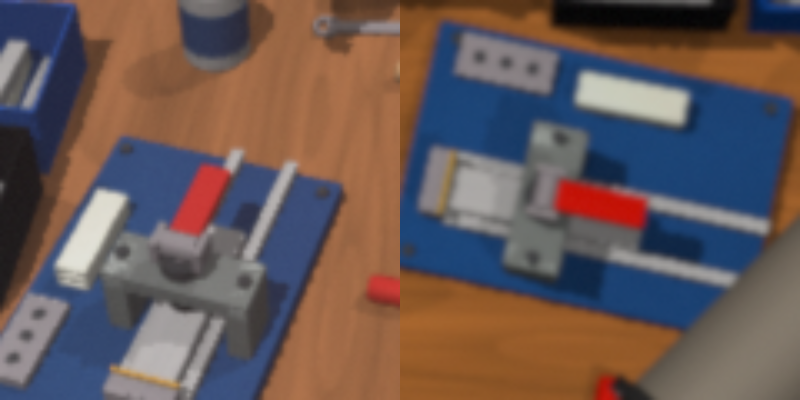

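The lever now lies along the channel (heading within 0.03 rad, about 2.6) and is level. The nose is at the stop, the bystanders have not moved, and the arm is clear. Handing in.

```bash
python3 -c "
from plant import *;print(hand_in())"
```

```text
the job is handed in; nothing more can be done
None
```

The job is handed in at about 25 s of the 70 s limit. My last checks showed all three steps done, but no verdict came back.

- **Profile:** I pushed it along the channel with closed fingers until it stalled. In the last pictures the nose is within about 4 mm of the stop face, which is the networks' own error. The stall under harder pushing is the better evidence of contact.
- **Screw:** I turned it clockwise about 2.2 rad in one grasp, until the torque jumped to about 1.4 N m (turning alone takes 0.1).
- **Lever:** I folded it towards -y and pressed it down with about 19 N, and it lies level.
- **Failed check, mended:** after folding, the screw read only about 2.43–2.52 rad, too near the 2.45 limit. I pushed the closed lever clockwise against its stop with about 9 N. It then lay within 0.03 rad of the channel direction, so the screw is at about 2.6.
- **Order risk:** if the screw had dropped just below 2.45 while I was folding, it was put right only after step 3. The snug-while-open step itself was met before folding.
- **Bystanders:** the seven other things read within about 6 mm of where they started, and the arm stands clear.

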